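# Put the v-nail cartridge away in the framing station's drawer

## Robot

A 7-joint arm with a two-finger parallel gripper is mounted at the origin on the work surface. World frame = base frame: x ahead of the robot, y to its left, z up, the work surface at z = 0. Lengths are in m, angles in rad, forces in N, time in s.
With the tool pointing down it reaches from about 0.4 to 0.85 m from the base axis. Payload 4.5 kg.
Tool frame: the origin (TCP) lies between the finger pads; the fingertips stand 17 mm ahead of it and the grasp point (between the pads) lies 2 mm behind it (arm.nose_length is the distance from the TCP to the fingertips, in m); z points along the fingers, y is the line along which they close (so a half turn about z gives the same grasp; the last joint's range is limited). The gripper opens to 85 mm and grips with 20 to 120 N. Pads are 22 mm wide; open, the fingers measure 114 mm over their backs; the gripper's body (76 mm by 85 mm) begins 54 mm behind the grasp point. The pads swing forward as they close: fully open they stand 13 mm farther back than shut.
Start: joints at [1.18, 0.689, -0.195, 1.565, 0.157, 0.902, -0.215], TCP at [0.258, -0.569, 0.248] pointing down, gripper open.
Joint ranges: [-3.01, 3.01], [-0.46, 2.08], [-1.47, 1.51], [0.13, 2.56], [-1, 4.14], [0.04, 2.09], [-2.66, 2.66]. Speed limits (rad/s): [2.57, 2.57, 3.14, 3.14, 3.14, 3.14, 3.14].

## Interface

Orientations are given as a 3x3 rotation matrix whose columns are the frame's x, y, z axes.
In Python, from workcell import arm, grab_frame, camera_params gives the robot as it stands. The module is installed in compiled form; this text tells all that it offers.
- The arm moves only by the shell command python3 -m handwheel 'ROWS' [FORCE]. ROWS is JSON, a list of rows, each an object of numbers: "wx", "wy", "wz": the turn, a rotation vector about the tool's x, y, z in degrees; "tx", "ty", "tz": the shift along the tool's x, y, z in mm; "claw": the opening, from 0 (shut) to 1 (fully open). In form: [{"wx": .., "wy": .., "wz": .., "tx": .., "ty": .., "tz": .., "claw": ..}, ...]. A call has 1 to 10 rows; each row is the pose to reach, as a shift and turn from the pose commanded when the call began, along the tool's axes at that moment; what a row does not reach only later rows make up. A row lasts 1/10 s, in which the tool goes at most 50 mm and 8.59 degrees, less where a joint would pass 70% of its speed; a pose out of reach is approached as far as the arm can. A call with a gripper value outside its range is refused whole. The fingers move at their own pace and stop on an object; FORCE is the grip in N (left out, the last holds). Time passes only in rows, so rows that repeat a pose let the fingers close. It gives the time, the measured TCP pose, the force, the opening and the grip force at its end, in the units of the state.
- arm.get_state(): the state, without advancing time (a new reading comes with each control period).
- grab_frame(name): name is "side" or "top"; returns the picture (384x512x3 uint8, red, green, blue); there is no depth.
- camera_params(name): a dict with "fx", "fy", "cx", "cy" (pixels), "k1" (the pictures are not rectified: a ray, as slopes to the right and down, at radius r is drawn at 1 + k1 r^2 times it, then the intrinsics apply), "R" (3x3) and "t" (3): a world point X has camera coordinates R X + t. Camera axes: x right, y down, z forward; pixel columns grow to the right and rows downward; lengths in m; the calibration is good to about 2 mm. A picture is of the moment at which its call begins. camera_params takes no time and is no camera call.
- arm.finish_job(): hands the job in; it is judged then, once.
The state is a dict: "clock": time; "joint_pos": joint angles; "qd": joint speeds; "effort": joint torques, N m; "tcp_pos": TCP position; "tcp_rot": TCP orientation; "force": force on the tool from outside, world axes, zero at the start; "torque": the same for the moment, N m; "finger_gap": finger opening in m; "grip_force": force on a finger pad.
Only numpy, scipy, OpenCV 4.12 (cv2) and the standard library are available. Lean on these libraries where they do the work, as an engineer would, in place of code of your own. Each camera call takes 0.05 s, during which the arm holds its last target. There are 200 camera calls.

## Task

Put the black v-nailer cartridge away: slide the aluminium fence along its track, towards the end that the white nylon spacer does not block, until it is wholly clear of the drawer, then pull the drawer out to its stop. Lay the cartridge gently, the same way up as it lies now, flat on the drawer's floor beside the other white spacer, which stays flat in there, and leave the drawer fully out. Do not shift the other things on the bench or on the cabinet, the spacer by the track included.

Things in the scene. Friction and masses are not known exactly. Their poses are not given: they have to be found in the camera images.
- station: Fixed plywood cabinet with a track in front, one unit; place and yaw (up to 0.22 rad) vary. Origin: on the bench, middle of the cabinet's front face. +x points into the cabinet (the drawer comes out along -x), y along front and track, z up. Cabinet 240 deep, 260 wide, 100 high. Track: aluminium bar 24 wide, 10 high, centred at x = -85, y from -250 to 250.
- drawer (a joint): Drawer travel, m: 0 shut, 0.15 out at its stop; starts 0 to 0.015. Moves at about 3 N, stays where left. Blue front plate 235 wide, 12 thick, 20 to 88 mm above the bench. Inside 220 wide (y), 205 long (x), floor 27 mm above the bench, side and back walls up to 70 mm above the bench.
- drawer_handle (a point): Centre of the drawer's handle, a steel bar 11 mm thick and 120 long along the station's y, 35 mm in front of the blue front plate, 66 mm above the bench; two 8 mm stems join it to the plate 51 mm either side of the centre. Moves with the drawer. Can be pinched from above across the bar, one finger between bar and plate. Axes as the station's.
- drawer_floor (a point): Point on top of the drawer's floor, midway across, 75 mm behind the front plate's inner side; moves with the drawer, axes as the station's. From this point the inside of the drawer runs x -75 to +130 and y -110 to +110; with the drawer fully out, x -75 to +75 is open to above and the rest is under the cabinet's top.
- fence (a joint): Fence position along the track, m: 0 at the drawer's middle, positive towards the station's +y, range -0.20 to 0.20. Starts within 0.06 of 0, in the way of the drawer, which strikes it when pulled. Clear of the drawer beyond 0.158 either way. Moves at about 3 N, stays where left.
- fence_top (a point): Middle of the top edge of the fence's upright aluminium plate, 90 mm above the bench, 140 mm in front of the cabinet's front. Plate 12 thick (station x), 80 long (station y), its lower edge 18 mm above the bench; a bridge 18 to 30 mm above the bench joins it to the carriage on the track. It passes over things lower than 18 mm. Pinch the plate from above across its thickness.
- cartridge: Black steel v-nailer cartridge, a box 100 (its x) by 34 (y) by 36 high (z), 0.2 to 0.45 kg. Origin: centre of its underside. Lies flat on the bench to the left or right of the station, any yaw.
- spacer_in: White nylon frame spacer, 80 (x) by 30 (y) by 30 high, origin at the centre of its underside. Lies in the drawer, roughly along the station's x, somewhere across the width; loose, so it may slide a little as the drawer moves. Unseen until the drawer is open. Stays in the drawer.
- spacer_out: The same white nylon spacer, 80 by 30 by 30, on the bench just in front of the track near one end (about 190 mm from the middle), roughly along the station's x, where it blocks the fence. Which end differs from run to run. Must not be shifted.
- scribe: Copper scribe, 110 (x) by 9 thick, origin at the middle of its underside, on the bench at the other end of the track; the fence passes over it. Must not be shifted.
- strip: Beech moulding strip, 28 (x) by 200 (y) by 18 high, origin at the centre of its underside, lying on the front half of the cabinet's top. Must not be shifted.
- tape: Yellow tape measure, 75 (x) by 42 (y) by 68 high, origin at the centre of its underside, on the side of the bench where the cartridge is not. Must not be shifted.
- glue: Orange glue bottle, 60 across, 150 high, upright, origin at the centre of its underside; far left or far right of the station. Must not be shifted.
- clamp: Red corner clamp, an L 100 by 100 by 35 high, origin at the centre of its underside; far right or far left of the station. Must not be shifted.
- driver: Screwdriver, 190 long and under 40 high, lying between the robot and the station, its x along the shaft. Must not be shifted.
Things that resemble listed ones, but are neither listed nor needed, are in the scene too. Of the things that look like the cartridge, take the one that is farthest to the robot's right at the start.

How it is judged:
On the way, in this order (a step that is already met when the one before it is completed fails the run):
1. the fence is clear of the drawer, to either side, and the drawer is not yet pulled past it ((value of joint fence above 0.155 m or value of joint fence below -0.155 m) and value of joint drawer below 0.1 m), for 0.1 s.
2. the drawer is pulled out to its stop (value of joint drawer above 0.145 m and (value of joint fence above 0.155 m or value of joint fence below -0.155 m)), for 0.2 s.
At the end, for the whole second after the job is handed in: The cartridge lies at rest on the drawer's floor, same side up within 0.12 rad, its underside within 6 mm of the floor; the drawer is out at least 0.14 of 0.15 m; the fence is beyond 0.155 m from the middle; the spacer in the drawer lies flat on the drawer's floor (x of cartridge in the frame of drawer_floor between -0.07 and 0.125 m and y of cartridge in the frame of drawer_floor between -0.105 and 0.105 m and z of cartridge in the frame of drawer_floor between -0.005 and 0.006 m and angle between cartridge's own z axis and vertical below 0.12 rad and (value of joint fence above 0.155 m or value of joint fence below -0.155 m) and value of joint drawer above 0.14 m and linear speed of cartridge below 0.02 m/s and angle between spacer_in's own z axis and vertical below 0.2 rad and z of spacer_in in the frame of drawer_floor between -0.01 and 0.01 m); the robot touches nothing.
It fails at once if a bystander (spacer by the track, scribe, strip, tape measure, glue, clamp, screwdriver) is moved by more than 20 mm (distance of any of spacer_out, scribe, strip, tape, glue, clamp, driver from where it was at the start of the episode above 0.02 m).
It fails at once if the cartridge is dropped or thrown (moves faster than 0.6 m/s untouched by the fingers, a fall of about 20 mm) (contact force between the fingers and cartridge below 0.01 N and linear speed of cartridge above 0.6 m/s).
It also fails if it takes over 61 s, if anything falls off the work surface, if the arm or the gripper's body presses on something with over 40 N, if the wrist force passes 120 N, or if a joint passes its speed limit or range.

## Working session

There is one attempt and no reset: what is moved stays moved. The work goes in short steps, Python scripts to look and compute and a shell command to move; the robot and the scene stay as the last step left them, time stands still between calls to the robot, and variables do not carry over. Pictures are saved under pics/ and viewed, at most 10 in all, crops included, and the job is handed in when it is done.

```bash
mkdir -p pics; python3 - <<'E'
from workcell import arm, grab_frame, camera_params
import cv2, numpy as np
for n in ("side","top"):
    f=grab_frame(n); cv2.imwrite(f"pics/{n}0.png",f[:,:,::-1])
    p=camera_params(n); print(n,{k:np.round(v,4).tolist() for k,v in p.items()})
s=arm.get_state(); print({k:np.round(v,3).tolist() for k,v in s.items()})
E
```

```text
side {'fx': 487.1548, 'fy': 487.1548, 'cx': 256.1092, 'cy': 185.6664, 'k1': -0.0931, 'R': [[-0.74, -0.6726, 0.0075], [-0.3596, 0.3861, -0.8495], [0.5685, -0.6313, -0.5275]], 't': [0.433, 0.2509, 1.3094]}
top {'fx': 434.526, 'fy': 434.526, 'cx': 253.0875, 'cy': 200.7111, 'k1': -0.107, 'R': [[0.0173, -0.9998, -0.0004], [-0.9825, -0.0169, -0.1855], [0.1854, 0.0036, -0.9827]], 't': [0.0235, 0.5574, 1.2965]}
{'clock': 0.1, 'joint_pos': [1.18, 0.69, -0.195, 1.566, 0.157, 0.902, -0.215], 'qd': [-0.0, -0.002, -0.001, -0.002, 0.001, -0.001, 0.0], 'effort': [-0.005, -54.061, -1.272, -15.899, 0.009, 0.004, -0.0], 'tcp_pos': [0.257, -0.569, 0.248], 'tcp_rot': [[0.911, 0.412, -0.001], [0.412, -0.911, 0.001], [-0.0, -0.002, -1.0]], 'force': [0.225, 0.334, 0.606], 'torque': [-0.019, -0.008, 0.028], 'grip_force': 0.0, 'finger_gap': 0.085}
```

View pics/top0.png

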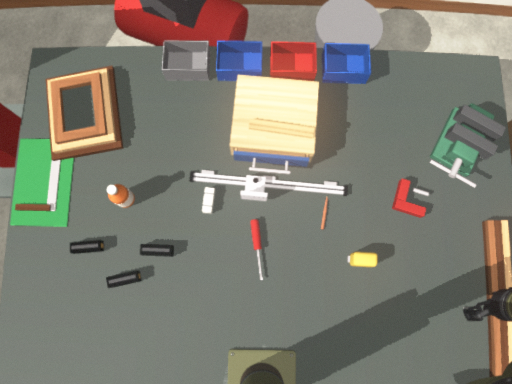

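View pics/side0.png

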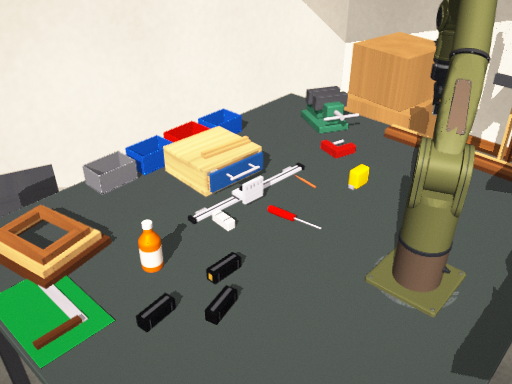

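Candidates for the cartridge are three black boxes, top view pixels (87,246), (157,250) and (124,279). The rightmost for the robot (+y is image left) is (157,250), which should be side pixel (224,267). The spacer is at top (208,200), on the +y end. The scribe is at (324,212), on the -y end, so the fence goes to -y. Next come close crops and measurement.

```bash
cat > h.py <<'E'
import numpy as np, cv2
from workcell import arm, grab_frame, camera_params
P={n:camera_params(n) for n in ("side","top")}
for p in P.values():
    p["R"]=np.array(p["R"]);p["t"]=np.array(p["t"]);p["K"]=np.array([[p["fx"],0,p["cx"]],[0,p["fy"],p["cy"]],[0,0,1]])
    p["D"]=np.array([p["k1"],0,0,0.])
def proj(n,X):
    p=P[n];return cv2.projectPoints(np.atleast_2d(np.array(X,float)),cv2.Rodrigues(p["R"])[0],p["t"],p["K"],p["D"])[0][:,0]
def ray(n,uv):
    p=P[n];q=cv2.undistortPoints(np.array(uv,float).reshape(1,1,2),p["K"],p["D"])[0,0]
    d=p["R"].T@np.r_[q,1];return -p["R"].T@p["t"],d/np.linalg.norm(d)
def plane(n,uv,z):
    c,d=ray(n,uv);return c+d*(z-c[2])/d[2]
def tri(uvt,uvs):
    (a,d),(b,e)=ray("top",uvt),ray("side",uvs)
    s=np.linalg.lstsq(np.c_[d,-e],b-a,rcond=None)[0];p,q=a+s[0]*d,b+s[1]*e
    return (p+q)/2,np.linalg.norm(p-q)
def crop(img,x0,y0,x1,y1,k):
    return cv2.resize(img[y0:y1,x0:x1],None,fx=k,fy=k,interpolation=cv2.INTER_CUBIC)[:,:,::-1]
def toolrel(p,yaw=None):
    s=arm.get_state();R=s["tcp_rot"];R=np.array(R);return R.T@(np.array(p)-s["tcp_pos"])*1000
E
python3 - <<'E'
from h import *
t,s=[cv2.imread(f"pics/{n}0.png")[:,:,::-1] for n in("top","side")]
for uv in [(87,246),(157,250),(124,279)]:
    X=plane("top",uv,.036);print(uv,X.round(3),proj("side",X).round(1))
cv2.imwrite("pics/c1.png",crop(t,185,75,355,202,4.7))
a=crop(t,130,230,180,270,8);b=crop(s,195,245,245,285,8)
c=crop(s,160,125,310,237,5.3)
cv2.imwrite("pics/c2.png",np.hstack([a,b]))
cv2.imwrite("pics/c3.png",c)
E
```

```text
(87, 246) [0.407 0.551 0.036] [[158.1 303.7]]
(157, 250) [0.4   0.328 0.036] [[225.4 261. ]]
(124, 279) [0.308 0.426 0.036] [[223.2 296.7]]
```

View pics/c1.png

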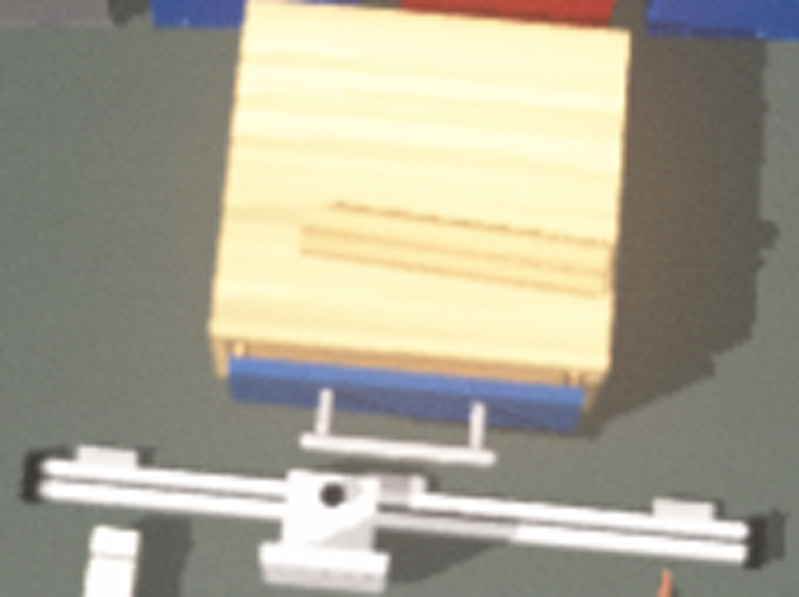

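View pics/c2.png

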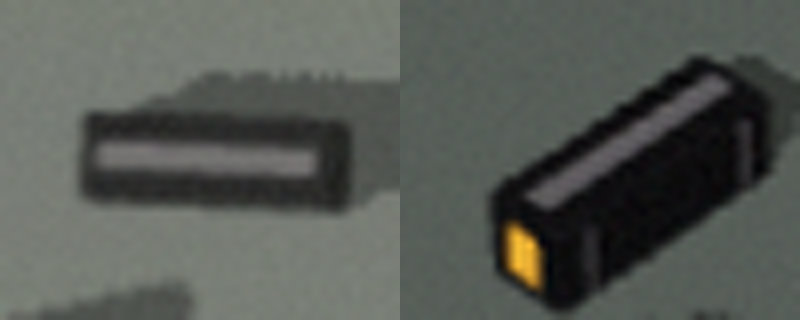

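View pics/c3.png

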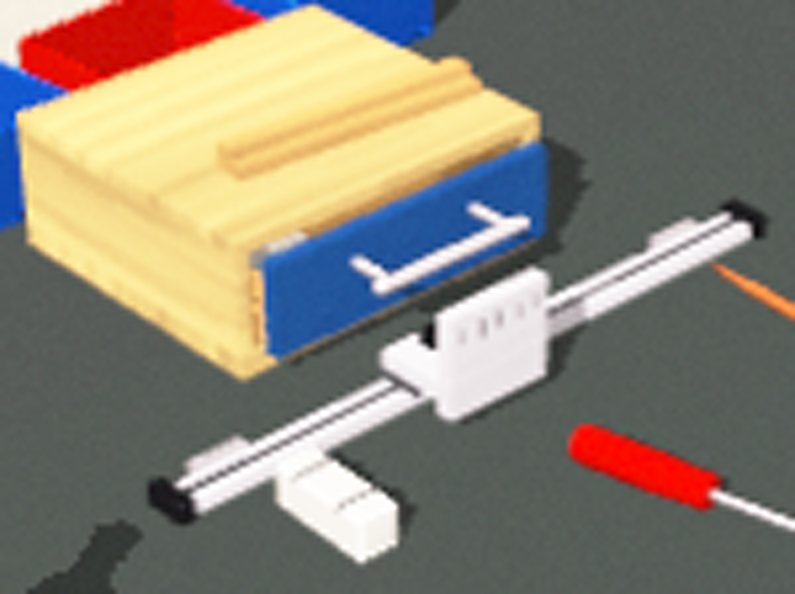

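```bash
cat > fit1.py <<'E'
from h import *
from scipy.optimize import least_squares
def un(U,k,o): return (np.array(U,float)+.5)/k-.5+np.array(o)
T=lambda *U: un(U,4.7,(185,75)); S=lambda *U: un(U,5.3,(160,125))
CT=lambda *U: un(U,8,(130,230)); CS=lambda *U: un(U,8,(195,245))
def pose(q,l):
    c,s=np.cos(q[2]),np.sin(q[2]);l=np.atleast_2d(l)
    return np.c_[q[0]+c*l[:,0]-s*l[:,1],q[1]+s*l[:,0]+c*l[:,1],l[:,2]]
def fit(obs,q0):
    f=lambda q:np.concatenate([proj(n,pose(q,l))[0]-uv for n,l,uv in obs])
    r=least_squares(f,q0,loss="soft_l1");return r.x,f(r.x).reshape(-1,2)
F=[(0,.13,.1),(0,-.13,.1),(.24,.13,.1),(.24,-.13,.1)]
obs=[("top",l,T(*u)) for l,u in zip(F,[(212,328),(607,370),(245,3),(630,32)])]
obs+=[("side",l,S(*u)) for l,u in zip(F,[(245,250),(538,120),(18,117),(313,8)])]
if __name__=="__main__":
    q,r=fit(obs,[.65,0,0]);print("station",q.round(4),r.round(1).tolist())
    np.save("st.npy",q)
    loc=lambda X:(np.array([[np.cos(q[2]),np.sin(q[2]),0],[-np.sin(q[2]),np.cos(q[2]),0],[0,0,1]])@(X-np.r_[q[:2],0])).round(4)
    for nm,a,b in [("hL",(302,440),(378,287)),("hR",(495,458),(527,222)),("fence front L",(262,555),(437,318)),("fence front R",(388,565),(548,270))]:
        X,e=tri(T(*a),S(*b));print(nm,X.round(4),"err",round(e,4),"station",loc(X))
    for nm,a,b in [("stripe+y",(97,155),(132,200)),("stripe-y",(317,163),(325,80))]:
        X,e=tri(CT(*a),CS(*b));print(nm,X.round(4),"err",round(e,4))
    h=.05;w=.017;H=.036  # box x axis along ~world y
    o=[("side",(h,-w,H),CS(95,192)),("side",(h,w,H),CS(155,213)),("side",(h,w,0),CS(160,308)),("side",(-h,w,H),CS(368,95)),("side",(-h,-w,H),CS(305,57)),("side",(-h,w,0),CS(365,183)),
       ("top",(h,-w,H),CT(82,112)),("top",(h,w,H),CT(80,193)),("top",(-h,w,0),CT(347,212)),("top",(-h,-w,0),CT(350,127))]
    c,r=fit(o,[.4,.33,1.57]);print("cart",c.round(4),r.round(1).tolist())
    np.save("ca.npy",c)
E
python3 fit1.py
```

```text
station [ 0.707  -0.0215 -0.0691] [[-0.2, 2.1], [0.2, 0.3], [0.2, -0.1], [-0.6, 0.4], [-1.2, -1.3], [0.3, -1.5], [-0.1, -0.6], [-0.3, -1.0]]
hL [0.6565 0.0476 0.0663] err 0.0013 station [-0.0552  0.0654  0.0663]
hR [ 0.6469 -0.0808  0.0636] err 0.002 station [-0.0559 -0.0634  0.0636]
fence front L [0.5762 0.0735 0.0882] err 0.005 station [-0.137   0.0857  0.0882]
fence front R [ 0.5672 -0.0102  0.0899] err 0.0034 station [-0.1402  0.0016  0.0899]
stripe+y [0.4025 0.3769 0.0353] err 0.0018
stripe-y [0.4003 0.2899 0.0349] err 0.0009
cart [0.4012 0.3337 1.549 ] [[-1.2, -0.9], [-0.0, 2.6], [-0.1, 0.9], [0.4, -0.5], [-0.4, -1.2], [0.9, -1.5], [-0.1, -0.3], [-0.7, 0.5], [-0.0, 0.3], [0.3, 0.2]]
```

```bash
cat > ov.py <<'E'
from fit1 import *
q=np.load("st.npy")
a,b=plane("top",T(40,480),.01),plane("top",T(745,542),.01)
print("track",a.round(4),b.round(4),"yaw",np.arctan2(-(a-b)[0],(a-b)[1]).round(4),"len",np.linalg.norm(a-b).round(4))
Lc=lambda x0,x1,y0,y1,z0,z1:[(x,y,z) for x in(x0,x1) for y in(y0,y1) for z in(z0,z1)]
E_=[(0,1),(2,3),(4,5),(6,7),(0,2),(1,3),(4,6),(5,7),(0,4),(1,5),(2,6),(3,7)]
def draw(im,n,tf,box,col):
    uv=tf(proj(n,pose(q,box)))
    for i,j in E_: cv2.line(im,tuple(uv[i].round().astype(int).tolist()),tuple(uv[j].round().astype(int).tolist()),col,1)
# station refit with the track ends (top view)
o=obs[2:4]+obs[4:]+[obs[1]]+[("top",(-.085,.25,.01),T(40,480)),("top",(-.085,-.25,.01),T(745,542))]
q,r=fit(o,q);print("refit",q.round(4),r.round(1).tolist());np.save("st.npy",q)
f=.043
ims=[]
for n,x0,y0,x1,y1,kf in [("top",225,125,315,200,1),("side",210,150,310,215,1)]:
    k=8 if n=="top" else 8
    im=crop(cv2.imread(f"pics/{n}0.png")[:,:,::-1],x0,y0,x1,y1,4).copy()
    tf=lambda uv:(uv-[x0,y0]+.5)*4-.5
    draw(im,n,tf,Lc(-.146,-.134,f-.04,f+.04,.018,.09),(0,0,255))
    draw(im,n,tf,Lc(-.021,-.009,-.1175,.1175,.02,.088),(0,255,0))
    draw(im,n,tf,Lc(-.0615,-.0505,-.06,.06,.0605,.0715),(0,255,255))
    draw(im,n,tf,Lc(-.097,-.073,-.25,.25,0,.01),(255,0,255))
    ims.append(cv2.resize(im,(400,300 if n=="top" else 260)))
cv2.imwrite("pics/ov.png",cv2.resize(np.vstack([ims[0],ims[1]]),None,fx=1.07,fy=1.07))
E
python3 ov.py
```

```text
track [0.6406 0.2292 0.01  ] [ 0.6053 -0.2571  0.01  ] yaw -0.0725 len 0.4875
refit [ 0.7067 -0.0212 -0.069 ] [[0.1, -0.0], [-0.6, 0.5], [-1.2, -1.2], [0.3, -1.4], [-0.2, -0.6], [-0.3, -0.9], [0.2, 0.4], [-1.5, 0.4], [2.3, 0.3]]
```

View pics/ov.png

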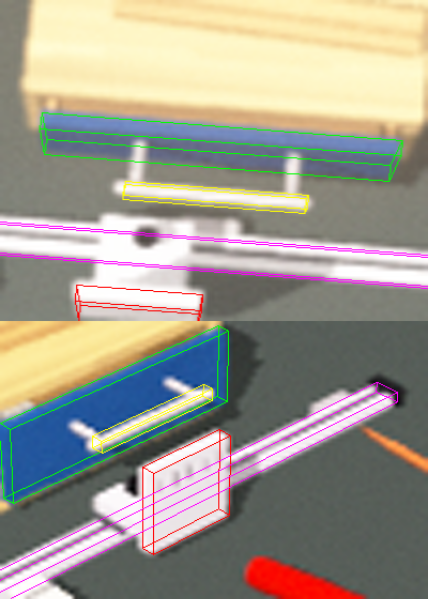

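The overlay fits the picture to about 2 mm: red fence plate, yellow handle, magenta track. The fence is at about +0.043, the drawer is about 9 mm out, and the fence will go towards -y. Moving above the fence with the fingers part open.

```bash
python3 -m handwheel '[{"wz":-7,"tx":20,"ty":-16,"tz":2,"claw":0.5},{"wz":-14,"tx":60,"ty":-47,"tz":5,"claw":0.5},{"wz":-21,"tx":98,"ty":-77,"tz":9,"claw":0.5},{"wz":-28,"tx":136,"ty":-107,"tz":12,"claw":0.5},{"wz":-35,"tx":174,"ty":-137,"tz":16,"claw":0.5},{"wz":-42,"tx":212,"ty":-167,"tz":20,"claw":0.5},{"wz":-48,"tx":250,"ty":-197,"tz":24,"claw":0.5},{"wz":-54,"tx":288,"ty":-227,"tz":28,"claw":0.5},{"wz":-60,"tx":326,"ty":-257,"tz":32,"claw":0.5},{"wz":-61.7,"tx":350,"ty":-274,"tz":34,"claw":0.5}]' 60
cat > rel.py <<'E'
# rel.py sx sy z yawdeg : tool-frame shift & wz to bring the TCP to station point (mm) with tool y at station yaw + yawdeg (from measured pose)
from h import *; import sys
a=[float(v) for v in sys.argv[1:5]]; q=np.load("st.npy"); s=arm.get_state(); R=np.array(s["tcp_rot"])
if len(sys.argv)>5: X=np.array(a[:3])/1000; base=0
else:
    c,n=np.cos(q[2]),np.sin(q[2]); X=np.array([q[0]+(c*a[0]-n*a[1])/1000,q[1]+(n*a[0]+c*a[1])/1000,a[2]/1000]); base=np.degrees(q[2])
d=(base+a[3]-np.degrees(np.arctan2(R[1,1],R[0,1]))+90)%180-90
print("goal",X.round(4),"shift mm",(R.T@(X-s["tcp_pos"])*1000).round(1),"wz",round(-d,2),"tilt",R[:,2].round(3),"t",round(s["clock"],2),"tcp",np.round(s["tcp_pos"],4),"j",np.round(s["joint_pos"],2))
E
python3 rel.py -139 43 200 0
```

```text
goal [0.571  0.0313 0.2   ] shift mm [ 533.2 -417.5   48.2] wz -61.71 tilt [-0.001  0.001 -1.   ] t 0.1 tcp [ 0.2573 -0.569   0.2476] j [ 1.18  0.69 -0.19  1.57  0.16  0.9  -0.22]invalid input
```

```bash
python3 -m handwheel '[{"wx":0,"wy":0,"wz":-7,"tx":20,"ty":-16,"tz":2,"claw":0.5},{"wx":0,"wy":0,"wz":-14,"tx":60,"ty":-47,"tz":5,"claw":0.5},{"wx":0,"wy":0,"wz":-21,"tx":98,"ty":-77,"tz":9,"claw":0.5},{"wx":0,"wy":0,"wz":-28,"tx":136,"ty":-107,"tz":12,"claw":0.5},{"wx":0,"wy":0,"wz":-35,"tx":174,"ty":-137,"tz":16,"claw":0.5},{"wx":0,"wy":0,"wz":-42,"tx":212,"ty":-167,"tz":20,"claw":0.5},{"wx":0,"wy":0,"wz":-48,"tx":250,"ty":-197,"tz":24,"claw":0.5},{"wx":0,"wy":0,"wz":-54,"tx":288,"ty":-227,"tz":28,"claw":0.5},{"wx":0,"wy":0,"wz":-60,"tx":326,"ty":-257,"tz":32,"claw":0.5},{"wx":0,"wy":0,"wz":-61.7,"tx":350,"ty":-274,"tz":34,"claw":0.5}]' 60; python3 rel.py -139 43 200 0
```

```text
clock: 1.1
tcp_pos: [0.4649, -0.1713, 0.2141]
tcp_rot: [[0.062, 0.998, 0.001], [0.998, -0.062, 0.002], [0.002, 0.001, -1.0]]
force: [1.5, -0.4, 0.9]
finger_gap: 0.0424
grip_force: 0.0
goal [0.571  0.0313 0.2   ] shift mm [208.7  93.4  14.6] wz 0.42 tilt [ 0.001  0.002 -1.   ] t 1.1 tcp [ 0.4649 -0.1713  0.2141] j [ 0.54  0.6  -0.44  1.98  0.4   0.65 -0.22]
```

```bash
python3 -m handwheel '[{"wx":0,"wy":0,"wz":0,"tx":40,"ty":18,"tz":3,"claw":0.5},{"wx":0,"wy":0,"wz":0,"tx":82,"ty":37,"tz":6,"claw":0.5},{"wx":0,"wy":0,"wz":0,"tx":124,"ty":56,"tz":9,"claw":0.5},{"wx":0,"wy":0,"wz":0,"tx":166,"ty":75,"tz":12,"claw":0.5},{"wx":0,"wy":0,"wz":0,"tx":198,"ty":89,"tz":14,"claw":0.5},{"wx":0,"wy":0,"wz":0,"tx":208,"ty":93,"tz":15,"claw":0.5},{"wx":0,"wy":0,"wz":0,"tx":208,"ty":93,"tz":15,"claw":0.5}]'; python3 rel.py -139 43 75 0
```

```text
clock: 1.8
tcp_pos: [0.5708, 0.0277, 0.1988]
tcp_rot: [[0.066, 0.998, -0.0], [0.998, -0.066, 0.001], [0.001, -0.0, -1.0]]
force: [-0.3, -0.8, -0.9]
finger_gap: 0.0421
grip_force: 0.0
goal [0.571  0.0313 0.075 ] shift mm [  3.5  -0.  123.8] wz 0.19 tilt [-0.     0.001 -1.   ] t 1.8 tcp [0.5708 0.0277 0.1988] j [ 0.1   0.7  -0.39  1.77  0.37  0.74 -0.55]
```

Now down onto the plate and grip.

```bash
python3 -m handwheel '[{"wx":0,"wy":0,"wz":0,"tx":2,"ty":0,"tz":35,"claw":0.5},{"wx":0,"wy":0,"wz":0,"tx":3,"ty":0,"tz":70,"claw":0.5},{"wx":0,"wy":0,"wz":0,"tx":3,"ty":0,"tz":95,"claw":0.5},{"wx":0,"wy":0,"wz":0,"tx":3,"ty":0,"tz":115,"claw":0.5},{"wx":0,"wy":0,"wz":0,"tx":3,"ty":0,"tz":124,"claw":0.5},{"wx":0,"wy":0,"wz":0,"tx":3,"ty":0,"tz":124,"claw":0},{"wx":0,"wy":0,"wz":0,"tx":3,"ty":0,"tz":124,"claw":0},{"wx":0,"wy":0,"wz":0,"tx":3,"ty":0,"tz":124,"claw":0},{"wx":0,"wy":0,"wz":0,"tx":3,"ty":0,"tz":124,"claw":0}]' 60; python3 rel.py -139 -175 75 0
```

```text
clock: 2.7
tcp_pos: [0.5715, 0.0277, 0.0763]
tcp_rot: [[0.071, 0.998, 0.002], [0.998, -0.071, -0.001], [-0.001, 0.002, -1.0]]
force: [0.5, -0.7, 1.5]
finger_gap: 0.0111
grip_force: 59.5
goal [ 0.556  -0.1862  0.075 ] shift mm [-214.5   -0.5    1.4] wz -0.1 tilt [ 0.002 -0.001 -1.   ] t 2.7 tcp [0.5715 0.0277 0.0763] j [ 0.03  0.88 -0.28  1.85  0.48  0.48 -0.65]
```

```bash
python3 -m handwheel '[{"wx":0,"wy":0,"wz":0,"tx":-10,"ty":0,"tz":0,"claw":0},{"wx":0,"wy":0,"wz":0,"tx":-30,"ty":0,"tz":0,"claw":0},{"wx":0,"wy":0,"wz":0,"tx":-55,"ty":0,"tz":0,"claw":0},{"wx":0,"wy":0,"wz":0,"tx":-82,"ty":0,"tz":0,"claw":0},{"wx":0,"wy":0,"wz":0,"tx":-110,"ty":0,"tz":0,"claw":0},{"wx":0,"wy":0,"wz":0,"tx":-138,"ty":0,"tz":0,"claw":0},{"wx":0,"wy":0,"wz":0,"tx":-165,"ty":0,"tz":0,"claw":0},{"wx":0,"wy":0,"wz":0,"tx":-190,"ty":0,"tz":0,"claw":0},{"wx":0,"wy":0,"wz":0,"tx":-210,"ty":0,"tz":0,"claw":0},{"wx":0,"wy":0,"wz":0,"tx":-221,"ty":0,"tz":0,"claw":0}]'
python3 -m handwheel '[{"wx":0,"wy":0,"wz":0,"tx":0,"ty":0,"tz":0,"claw":0},{"wx":0,"wy":0,"wz":0,"tx":0,"ty":0,"tz":0,"claw":0}]'
python3 rel.py -139 -175 75 0
python3 - <<'E'
from h import *
f=grab_frame("side");cv2.imwrite("pics/s1.png",crop(f,150,120,350,240,4)); g=grab_frame("top"); cv2.imwrite("pics/t1.png",g[:,:,::-1])
E
```

```text
clock: 3.7
tcp_pos: [0.5547, -0.194, 0.0763]
tcp_rot: [[0.071, 0.997, -0.0], [0.997, -0.071, -0.001], [-0.001, -0.0, -1.0]]
force: [-3.3, 3.2, 7.4]
finger_gap: 0.0108
grip_force: 60.4
clock: 3.9
tcp_pos: [0.5545, -0.1948, 0.0763]
tcp_rot: [[0.072, 0.997, -0.001], [0.997, -0.072, -0.003], [-0.003, -0.001, -1.0]]
force: [-2.9, -2.6, 6.5]
finger_gap: 0.0112
grip_force: 60.2
goal [ 0.556  -0.1862  0.075 ] shift mm [8.7 0.8 1.2] wz -0.16 tilt [-0.001 -0.003 -1.   ] t 3.9 tcp [ 0.5545 -0.1948  0.0763] j [ 0.45  0.9  -0.34  1.8   0.55  0.54 -0.32]
```

View pics/s1.png

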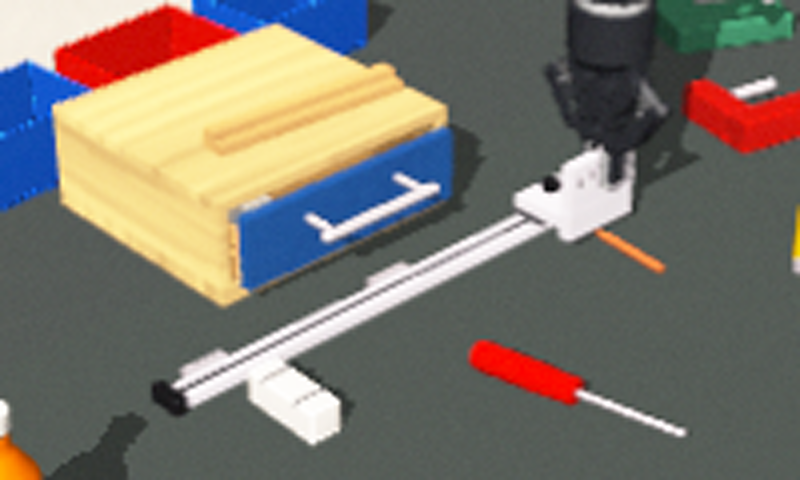

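Fence is clear at the scribe end, near -0.18; scribe at crop (630,250) and spacer at (295,400) are undisturbed. Releasing and moving over the handle.

```bash
python3 -m handwheel '[{"wx":0,"wy":0,"wz":0,"tx":0,"ty":0,"tz":0,"claw":0.3},{"wx":0,"wy":0,"wz":0,"tx":0,"ty":0,"tz":0,"claw":0.3},{"wx":0,"wy":0,"wz":0,"tx":0,"ty":0,"tz":-10,"claw":0.3},{"wx":0,"wy":0,"wz":0,"tx":0,"ty":0,"tz":-45,"claw":0.3},{"wx":0,"wy":0,"wz":0,"tx":20,"ty":9,"tz":-75,"claw":0.3},{"wx":0,"wy":0,"wz":0,"tx":60,"ty":27,"tz":-80,"claw":0.3},{"wx":0,"wy":0,"wz":0,"tx":102,"ty":46,"tz":-80,"claw":0.3},{"wx":0,"wy":0,"wz":0,"tx":144,"ty":65,"tz":-80,"claw":0.3},{"wx":0,"wy":0,"wz":0,"tx":175,"ty":80,"tz":-80,"claw":0.3},{"wx":0,"wy":0,"wz":0,"tx":185,"ty":84,"tz":-80,"claw":0.3}]'
python3 -m handwheel '[{"wx":0,"wy":0,"wz":0,"tx":0,"ty":0,"tz":0,"claw":0.3},{"wx":0,"wy":0,"wz":0,"tx":0,"ty":0,"tz":0,"claw":0.3}]'
python3 rel.py 652 -16 64 -4.2 w
```

```text
clock: 5.0
tcp_pos: [0.6541, -0.0063, 0.1564]
tcp_rot: [[0.062, 0.998, 0.003], [0.998, -0.062, 0.005], [0.005, 0.003, -1.0]]
force: [0.1, 0.0, -0.3]
finger_gap: 0.0258
grip_force: 0.0
clock: 5.2
tcp_pos: [0.6515, -0.0151, 0.1553]
tcp_rot: [[0.07, 0.998, -0.001], [0.998, -0.07, -0.002], [-0.002, -0.001, -1.0]]
force: [-0.2, -0.5, -0.7]
finger_gap: 0.0256
grip_force: 0.0
goal [ 0.652 -0.016  0.064] shift mm [-0.7  0.6 91.3] wz 0.18 tilt [-0.001 -0.002 -1.   ] t 5.2 tcp [ 0.6515 -0.0151  0.1553] j [ 0.16  0.86 -0.4   1.55  0.42  0.82 -0.48]
```

```bash
python3 -m handwheel '[{"wx":0,"wy":0,"wz":0,"tx":0,"ty":0,"tz":25,"claw":0.3},{"wx":0,"wy":0,"wz":0,"tx":0,"ty":0,"tz":50,"claw":0.3},{"wx":0,"wy":0,"wz":0,"tx":0,"ty":0,"tz":70,"claw":0.3},{"wx":0,"wy":0,"wz":0,"tx":0,"ty":0,"tz":84,"claw":0.3},{"wx":0,"wy":0,"wz":0,"tx":0,"ty":0,"tz":91,"claw":0.3},{"wx":0,"wy":0,"wz":0,"tx":0,"ty":0,"tz":91,"claw":0},{"wx":0,"wy":0,"wz":0,"tx":0,"ty":0,"tz":91,"claw":0},{"wx":0,"wy":0,"wz":0,"tx":0,"ty":0,"tz":91,"claw":0}]' 50; python3 rel.py 652 -16 64 -4.2 w
```

```text
clock: 6.0
tcp_pos: [0.6519, -0.0143, 0.0641]
tcp_rot: [[0.07, 0.998, -0.001], [0.998, -0.07, -0.001], [-0.001, -0.001, -1.0]]
force: [0.8, -1.6, -9.1]
finger_gap: 0.0093
grip_force: 48.5
goal [ 0.652 -0.016  0.064] shift mm [-1.7  0.2  0.1] wz 0.19 tilt [-0.001 -0.001 -1.   ] t 6.0 tcp [ 0.6519 -0.0143  0.0641] j [ 0.13  0.98 -0.35  1.59  0.48  0.66 -0.53]
```

```bash
python3 -m handwheel '[{"wx":0,"wy":0,"wz":0,"tx":0,"ty":-4,"tz":0,"claw":0},{"wx":0,"wy":0,"wz":0,"tx":0,"ty":-14,"tz":0,"claw":0},{"wx":0,"wy":0,"wz":0,"tx":0,"ty":-28,"tz":0,"claw":0},{"wx":0,"wy":0,"wz":0,"tx":0,"ty":-43,"tz":0,"claw":0},{"wx":0,"wy":0,"wz":0,"tx":0,"ty":-58,"tz":0,"claw":0},{"wx":0,"wy":0,"wz":0,"tx":0,"ty":-73,"tz":0,"claw":0},{"wx":0,"wy":0,"wz":0,"tx":0,"ty":-88,"tz":0,"claw":0},{"wx":0,"wy":0,"wz":0,"tx":0,"ty":-103,"tz":0,"claw":0},{"wx":0,"wy":0,"wz":0,"tx":0,"ty":-117,"tz":0,"claw":0},{"wx":0,"wy":0,"wz":0,"tx":0,"ty":-128,"tz":0,"claw":0}]'
python3 -m handwheel '[{"wx":0,"wy":0,"wz":0,"tx":0,"ty":-6,"tz":0,"claw":0},{"wx":0,"wy":0,"wz":0,"tx":0,"ty":-10,"tz":0,"claw":0},{"wx":0,"wy":0,"wz":0,"tx":0,"ty":-13,"tz":0,"claw":0},{"wx":0,"wy":0,"wz":0,"tx":0,"ty":-15,"tz":0,"claw":0},{"wx":0,"wy":0,"wz":0,"tx":0,"ty":-15,"tz":0,"claw":0}]'
python3 rel.py -198 0 64 0
```

```text
clock: 7.0
tcp_pos: [0.524, -0.0045, 0.064]
tcp_rot: [[0.069, 0.998, 0.0], [0.998, -0.069, 0.0], [0.0, 0.0, -1.0]]
force: [3.6, -1.2, -17.9]
finger_gap: 0.009
grip_force: 48.5
clock: 7.5
tcp_pos: [0.5119, -0.0036, 0.0641]
tcp_rot: [[0.07, 0.998, 0.004], [0.998, -0.07, 0.0], [0.001, 0.004, -1.0]]
force: [6.0, -2.4, -22.5]
finger_gap: 0.0093
grip_force: 48.7
goal [ 0.5092 -0.0075  0.064 ] shift mm [-4.2 -2.5  0.1] wz -0.06 tilt [ 0.004  0.    -1.   ] t 7.5 tcp [ 0.5119 -0.0036  0.0641] j [ 0.04  0.86 -0.21  2.04  0.57  0.3  -0.71]
```

```bash
python3 -m handwheel '[{"wx":0,"wy":0,"wz":0,"tx":0,"ty":-3,"tz":0,"claw":0},{"wx":0,"wy":0,"wz":0,"tx":0,"ty":-6,"tz":0,"claw":0},{"wx":0,"wy":0,"wz":0,"tx":0,"ty":-6,"tz":0,"claw":0}]'
python3 rel.py -198 0 64 0
python3 -m handwheel '[{"wx":0,"wy":0,"wz":0,"tx":0,"ty":-3,"tz":0,"claw":0},{"wx":0,"wy":0,"wz":0,"tx":0,"ty":-6,"tz":0,"claw":0},{"wx":0,"wy":0,"wz":0,"tx":0,"ty":-6,"tz":0,"claw":0}]'
```

```text
clock: 7.8
tcp_pos: [0.5119, -0.0035, 0.0642]
tcp_rot: [[0.072, 0.997, 0.014], [0.997, -0.072, 0.002], [0.003, 0.014, -1.0]]
force: [17.4, -5.3, -33.8]
finger_gap: 0.0093
grip_force: 48.5
goal [ 0.5092 -0.0075  0.064 ] shift mm [-4.2 -2.4  0.1] wz -0.15 tilt [ 0.014  0.002 -1.   ] t 7.8 tcp [ 0.5119 -0.0035  0.0642] j [ 0.04  0.86 -0.2   2.05  0.57  0.27 -0.72]
clock: 8.1
tcp_pos: [0.5117, -0.0035, 0.0642]
tcp_rot: [[0.073, 0.997, 0.024], [0.997, -0.073, 0.003], [0.005, 0.024, -1.0]]
force: [27.5, -8.3, -43.8]
finger_gap: 0.0088
grip_force: 48.3
```

At the stop: the TCP stays put while the force rises. Relaxing the pull, letting go, rising, and moving off towards the cartridge to look in the drawer.

```bash
python3 -m handwheel '[{"wx":0,"wy":0,"wz":0,"tx":0,"ty":6,"tz":0,"claw":0},{"wx":0,"wy":0,"wz":0,"tx":0,"ty":12,"tz":0,"claw":0},{"wx":0,"wy":0,"wz":0,"tx":0,"ty":13,"tz":0,"claw":0.3},{"wx":0,"wy":0,"wz":0,"tx":0,"ty":13,"tz":0,"claw":0.3},{"wx":0,"wy":0,"wz":0,"tx":0,"ty":13,"tz":0,"claw":0.3},{"wx":0,"wy":0,"wz":0,"tx":0,"ty":13,"tz":-15,"claw":0.3},{"wx":0,"wy":0,"wz":0,"tx":0,"ty":13,"tz":-50,"claw":0.3},{"wx":0,"wy":0,"wz":0,"tx":0,"ty":13,"tz":-90,"claw":0.3},{"wx":0,"wy":0,"wz":0,"tx":0,"ty":13,"tz":-120,"claw":0.3}]'
python3 rel.py 401 334 190 0 w; cat fit1.py | grep -c .; python3 -c "
import numpy as np;print(np.load('ca.npy'))"
```

```text
clock: 9.0
tcp_pos: [0.5105, -0.0029, 0.187]
tcp_rot: [[0.068, 0.998, 0.002], [0.998, -0.068, 0.0], [0.0, 0.002, -1.0]]
force: [1.6, 0.2, -0.3]
finger_gap: 0.0259
grip_force: 0.0
goal [0.401 0.334 0.19 ] shift mm [ 328.7 -132.1   -3.2] wz -3.9 tilt [ 0.002  0.    -1.   ] t 9.0 tcp [ 0.5105 -0.0029  0.187 ] j [ 0.16  0.66 -0.4   1.97  0.43  0.6  -0.59]
27
[0.40121765 0.33370534 1.5490202 ]
```

```bash
python3 -m handwheel '[{"wx":0,"wy":0,"wz":-1,"tx":20,"ty":-8,"tz":0,"claw":0.7},{"wx":0,"wy":0,"wz":-2,"tx":60,"ty":-24,"tz":0,"claw":0.7},{"wx":0,"wy":0,"wz":-2.7,"tx":102,"ty":-41,"tz":0,"claw":0.7},{"wx":0,"wy":0,"wz":-2.7,"tx":146,"ty":-59,"tz":0,"claw":0.7},{"wx":0,"wy":0,"wz":-2.7,"tx":190,"ty":-77,"tz":0,"claw":0.7},{"wx":0,"wy":0,"wz":-2.7,"tx":234,"ty":-95,"tz":0,"claw":0.7},{"wx":0,"wy":0,"wz":-2.7,"tx":278,"ty":-112,"tz":0,"claw":0.7},{"wx":0,"wy":0,"wz":-2.7,"tx":312,"ty":-126,"tz":0,"claw":0.7},{"wx":0,"wy":0,"wz":-2.7,"tx":328,"ty":-132,"tz":0,"claw":0.7},{"wx":0,"wy":0,"wz":-2.7,"tx":328,"ty":-132,"tz":0,"claw":0.7}]'
python3 - <<'E'
from h import *
print("glue top",plane("top",(115,189),.15))
t=grab_frame("top");s=grab_frame("side")
cv2.imwrite("pics/top2.png",t[:,:,::-1]);cv2.imwrite("pics/side2.png",s[:,:,::-1])
a=crop(t,220,130,330,210,5);b=crop(s,180,130,280,215,5)
w=np.zeros((400+0,0,3),np.uint8)
b=cv2.resize(b,(int(b.shape[1]*400/b.shape[0]),400));cv2.imwrite("pics/d.png",cv2.resize(np.hstack([cv2.resize(a,(440,320)),cv2.resize(b,(360,306))[:306] if 0 else cv2.copyMakeBorder(cv2.resize(b,(360,306)),0,14,0,0,cv2.BORDER_CONSTANT)]),None,fx=1,fy=1))
E
python3 rel.py 401 334 22 -1.25 w
```

```text
clock: 10.0
tcp_pos: [0.3994, 0.3367, 0.1851]
tcp_rot: [[0.015, 1.0, 0.0], [1.0, -0.015, 0.003], [0.003, 0.0, -1.0]]
force: [0.1, 0.3, -0.3]
finger_gap: 0.0594
grip_force: 0.0
glue top [0.56629574 0.43683806 0.15      ]
goal [0.401 0.334 0.022] shift mm [  2.2  -0.4 162.6] wz 0.02 tilt [ 0.    -0.001 -1.   ] t 10.1 tcp [0.4013 0.332  0.1846] j [-0.57  0.66 -0.33  1.94  0.37  0.6  -1.17]
```

View pics/d.png

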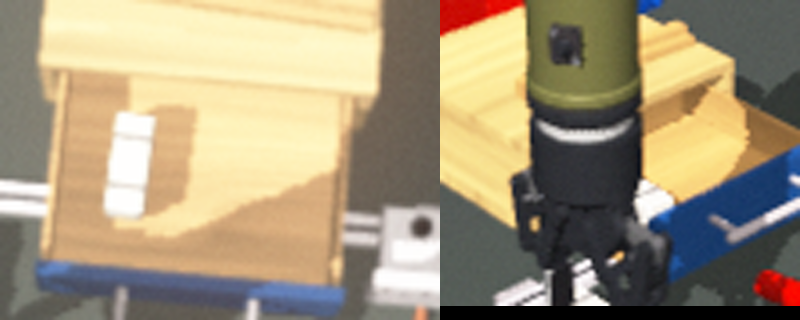

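Spacer_in lies flat at top pixel (252,171), on the +y side; the -y half of the drawer is free. Now grasping the cartridge.

```bash
python3 - <<'E'
from h import *
q=np.load("st.npy");q[2]=-.071;c,s=np.cos(q[2]),np.sin(q[2])
for nm,U,z in [("sp c",(130,163),.057),("sp corners",(117,112),.057),("",(155,114),.057),("",(143,216),.057),("",(106,213),.057),("plate L top",(38,264),.088),("plate R top",(343,290),.088)]:
    X=plane("top",(np.array(U)+.5)/4-.5+[220,130],z);d=X[:2]-q[:2]
    print(nm,X.round(3),"floor frame",round(c*d[0]+s*d[1]+.075,3),round(-s*d[0]+c*d[1],3))
E
python3 -m handwheel '[{"wx":0,"wy":0,"wz":0,"tx":2,"ty":0,"tz":40,"claw":0.7},{"wx":0,"wy":0,"wz":0,"tx":2,"ty":0,"tz":80,"claw":0.7},{"wx":0,"wy":0,"wz":0,"tx":2,"ty":0,"tz":115,"claw":0.7},{"wx":0,"wy":0,"wz":0,"tx":2,"ty":0,"tz":140,"claw":0.7},{"wx":0,"wy":0,"wz":0,"tx":2,"ty":0,"tz":155,"claw":0.7},{"wx":0,"wy":0,"wz":0,"tx":2,"ty":0,"tz":160,"claw":0.7},{"wx":0,"wy":0,"wz":0,"tx":2,"ty":0,"tz":160,"claw":0.3},{"wx":0,"wy":0,"wz":0,"tx":2,"ty":0,"tz":160,"claw":0.1},{"wx":0,"wy":0,"wz":0,"tx":2,"ty":0,"tz":160,"claw":0.1},{"wx":0,"wy":0,"wz":0,"tx":2,"ty":0,"tz":160,"claw":0.1}]' 50; python3 rel.py 401 334 24 -1.25 w
```

```text
sp c [0.653 0.038 0.057] floor frame 0.017 0.055
sp corners [0.694 0.049 0.057] floor frame 0.057 0.069
 [0.693 0.019 0.057] floor frame 0.058 0.039
 [0.61  0.027 0.057] floor frame -0.025 0.041
 [0.612 0.056 0.057] floor frame -0.025 0.07
plate L top [0.565 0.106 0.088] floor frame -0.076 0.117
plate R top [ 0.549 -0.125  0.088] floor frame -0.075 -0.115
clock: 11.1
tcp_pos: [0.4022, 0.3349, 0.0252]
tcp_rot: [[0.023, 1.0, 0.001], [1.0, -0.023, 0.001], [0.001, 0.001, -1.0]]
force: [-0.5, -0.9, 3.4]
finger_gap: 0.0331
grip_force: 51.3
goal [0.401 0.334 0.024] shift mm [-0.9 -1.2  1.2] wz -0.05 tilt [ 0.001  0.001 -1.   ] t 11.1 tcp [0.4022 0.3349 0.0252] j [-0.7   0.94 -0.14  2.01  0.5   0.23 -1.3 ]
```

```bash
python3 -m handwheel '[{"wx":0,"wy":0,"wz":0,"tx":0,"ty":0,"tz":-5,"claw":0.1},{"wx":0,"wy":0,"wz":0,"tx":0,"ty":0,"tz":-20,"claw":0.1},{"wx":0,"wy":0,"wz":0,"tx":0,"ty":0,"tz":-45,"claw":0.1},{"wx":0,"wy":0,"wz":0,"tx":0,"ty":0,"tz":-75,"claw":0.1},{"wx":0,"wy":0,"wz":0,"tx":0,"ty":0,"tz":-105,"claw":0.1},{"wx":0,"wy":0,"wz":0,"tx":0,"ty":0,"tz":-128,"claw":0.1},{"wx":0,"wy":0,"wz":0,"tx":0,"ty":0,"tz":-140,"claw":0.1},{"wx":0,"wy":0,"wz":0,"tx":0,"ty":0,"tz":-140,"claw":0.1}]'; python3 rel.py 629 -61 165 -4.1 w
```

```text
clock: 11.9
tcp_pos: [0.4022, 0.3354, 0.1656]
tcp_rot: [[0.022, 1.0, 0.002], [1.0, -0.022, 0.002], [0.002, 0.002, -1.0]]
force: [0.9, 0.0, -2.7]
finger_gap: 0.033
grip_force: 50.6
goal [ 0.629 -0.061  0.165] shift mm [-3.913e+02  2.356e+02  3.000e-01] wz 2.83 tilt [ 0.002  0.002 -1.   ] t 11.9 tcp [0.4022 0.3354 0.1656] j [-0.58  0.69 -0.32  1.95  0.4   0.56 -1.2 ]
```

```bash
python3 -m handwheel '[{"wx":0,"wy":0,"wz":0,"tx":-12,"ty":7,"tz":0,"claw":0.1},{"wx":0,"wy":0,"wz":0,"tx":-36,"ty":21,"tz":0,"claw":0.1},{"wx":0,"wy":0,"wz":0.5,"tx":-66,"ty":39,"tz":0,"claw":0.1},{"wx":0,"wy":0,"wz":1,"tx":-98,"ty":59,"tz":0,"claw":0.1},{"wx":0,"wy":0,"wz":1.5,"tx":-130,"ty":78,"tz":0,"claw":0.1},{"wx":0,"wy":0,"wz":2,"tx":-162,"ty":98,"tz":0,"claw":0.1},{"wx":0,"wy":0,"wz":2.5,"tx":-194,"ty":117,"tz":0,"claw":0.1},{"wx":0,"wy":0,"wz":2.8,"tx":-226,"ty":136,"tz":0,"claw":0.1},{"wx":0,"wy":0,"wz":2.8,"tx":-258,"ty":155,"tz":0,"claw":0.1},{"wx":0,"wy":0,"wz":2.8,"tx":-290,"ty":175,"tz":0,"claw":0.1}]'
python3 -m handwheel '[{"wx":0,"wy":0,"wz":0,"tx":-30,"ty":18,"tz":0,"claw":0.1},{"wx":0,"wy":0,"wz":0,"tx":-58,"ty":35,"tz":0,"claw":0.1},{"wx":0,"wy":0,"wz":0,"tx":-80,"ty":48,"tz":0,"claw":0.1},{"wx":0,"wy":0,"wz":0,"tx":-96,"ty":57,"tz":0,"claw":0.1},{"wx":0,"wy":0,"wz":0,"tx":-101,"ty":60,"tz":0,"claw":0.1},{"wx":0,"wy":0,"wz":0,"tx":-101,"ty":60,"tz":0,"claw":0.1},{"wx":0,"wy":0,"wz":0,"tx":-101,"ty":60,"tz":0,"claw":0.1}]'
python3 rel.py 629 -61 53 -4.1 w
python3 - <<'E'
from h import *
t=grab_frame("top");s=grab_frame("side")
a=cv2.resize(crop(t,210,120,330,210,4),(400,300));b=cv2.resize(crop(s,180,100,280,215,4),(400,460))
cv2.imwrite("pics/e.png",np.hstack([cv2.copyMakeBorder(a,0,160,0,0,cv2.BORDER_CONSTANT),b]))
E
```

```text
clock: 12.9
tcp_pos: [0.5693, 0.0379, 0.1623]
tcp_rot: [[0.071, 0.997, -0.004], [0.997, -0.071, -0.002], [-0.002, -0.004, -1.0]]
force: [-0.3, 0.7, -2.0]
finger_gap: 0.0331
grip_force: 50.5
clock: 13.6
tcp_pos: [0.6218, -0.0625, 0.1635]
tcp_rot: [[0.069, 0.998, -0.002], [0.998, -0.069, 0.001], [0.001, -0.002, -1.0]]
force: [0.1, -0.2, -1.5]
finger_gap: 0.0328
grip_force: 50.5
goal [ 0.629 -0.061  0.053] shift mm [  1.9   7.3 110.5] wz 0.13 tilt [-0.002  0.001 -1.   ] t 13.6 tcp [ 0.6218 -0.0625  0.1635] j [ 0.26  0.82 -0.43  1.63  0.45  0.79 -0.44]
```

View pics/e.png

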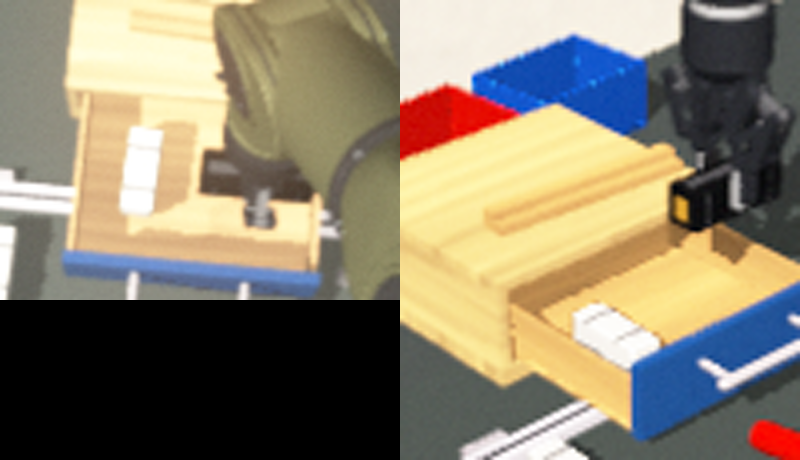

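The cartridge is held level over the free -y part of the drawer (crop (255,175)), well clear of the spacer at (140,170). Lowering slowly.

```bash
python3 -m handwheel '[{"wx":0,"wy":0,"wz":0,"tx":1,"ty":3,"tz":12,"claw":0.1},{"wx":0,"wy":0,"wz":0,"tx":2,"ty":5,"tz":32,"claw":0.1},{"wx":0,"wy":0,"wz":0,"tx":2,"ty":5,"tz":55,"claw":0.1},{"wx":0,"wy":0,"wz":0,"tx":2,"ty":5,"tz":75,"claw":0.1},{"wx":0,"wy":0,"wz":0,"tx":2,"ty":5,"tz":90,"claw":0.1},{"wx":0,"wy":0,"wz":0,"tx":2,"ty":5,"tz":100,"claw":0.1},{"wx":0,"wy":0,"wz":0,"tx":2,"ty":5,"tz":105,"claw":0.1},{"wx":0,"wy":0,"wz":0,"tx":2,"ty":5,"tz":107,"claw":0.1},{"wx":0,"wy":0,"wz":0,"tx":2,"ty":5,"tz":107,"claw":0.1},{"wx":0,"wy":0,"wz":0,"tx":2,"ty":5,"tz":107,"claw":0.1}]'
python3 -m handwheel '[{"wx":0,"wy":0,"wz":0,"tx":0,"ty":0,"tz":1.5,"claw":0.1},{"wx":0,"wy":0,"wz":0,"tx":0,"ty":0,"tz":3,"claw":0.1},{"wx":0,"wy":0,"wz":0,"tx":0,"ty":0,"tz":3,"claw":0.1},{"wx":0,"wy":0,"wz":0,"tx":0,"ty":0,"tz":3,"claw":0.1}]'
```

```text
clock: 14.7
tcp_pos: [0.6286, -0.0622, 0.0581]
tcp_rot: [[0.071, 0.997, 0.002], [0.997, -0.071, -0.0], [0.0, 0.002, -1.0]]
force: [0.7, 0.4, -3.3]
finger_gap: 0.0333
grip_force: 50.6
clock: 15.1
tcp_pos: [0.628, -0.0623, 0.0543]
tcp_rot: [[0.071, 0.997, 0.0], [0.997, -0.071, -0.0], [-0.0, 0.0, -1.0]]
force: [0.7, -0.2, -2.0]
finger_gap: 0.0331
grip_force: 50.6
```

```bash
python3 -m handwheel '[{"wx":0,"wy":0,"wz":0,"tx":0,"ty":0,"tz":1,"claw":0.1},{"wx":0,"wy":0,"wz":0,"tx":0,"ty":0,"tz":2,"claw":0.1},{"wx":0,"wy":0,"wz":0,"tx":0,"ty":0,"tz":2.5,"claw":0.1},{"wx":0,"wy":0,"wz":0,"tx":0,"ty":0,"tz":2.5,"claw":0.1}]'
```

```text
clock: 15.5
tcp_pos: [0.6281, -0.0622, 0.0522]
tcp_rot: [[0.071, 0.997, 0.0], [0.997, -0.071, -0.0], [-0.0, 0.0, -1.0]]
force: [-1.7, -0.3, 3.3]
finger_gap: 0.0332
grip_force: 51.2
```

Contact is felt at the expected height (force z from -2 to +3.3 N). Opening, rising, backing off to one side, then checking.

```bash
python3 -m handwheel '[{"wx":0,"wy":0,"wz":0,"tx":0,"ty":0,"tz":0,"claw":0.65},{"wx":0,"wy":0,"wz":0,"tx":0,"ty":0,"tz":0,"claw":0.65},{"wx":0,"wy":0,"wz":0,"tx":0,"ty":0,"tz":0,"claw":0.65},{"wx":0,"wy":0,"wz":0,"tx":0,"ty":0,"tz":-8,"claw":0.65},{"wx":0,"wy":0,"wz":0,"tx":0,"ty":0,"tz":-25,"claw":0.65},{"wx":0,"wy":0,"wz":0,"tx":0,"ty":0,"tz":-55,"claw":0.65},{"wx":0,"wy":0,"wz":0,"tx":0,"ty":0,"tz":-95,"claw":0.65},{"wx":0,"wy":0,"wz":0,"tx":0,"ty":0,"tz":-135,"claw":0.65},{"wx":0,"wy":0,"wz":0,"tx":0,"ty":0,"tz":-160,"claw":0.65},{"wx":0,"wy":0,"wz":0,"tx":0,"ty":0,"tz":-165,"claw":0.65}]'
python3 -m handwheel '[{"wx":0,"wy":0,"wz":0,"tx":-15,"ty":-10,"tz":0,"claw":0.65},{"wx":0,"wy":0,"wz":0,"tx":-55,"ty":-30,"tz":0,"claw":0.65},{"wx":0,"wy":0,"wz":0,"tx":-95,"ty":-55,"tz":0,"claw":0.65},{"wx":0,"wy":0,"wz":0,"tx":-135,"ty":-80,"tz":0,"claw":0.65},{"wx":0,"wy":0,"wz":0,"tx":-175,"ty":-105,"tz":0,"claw":0.65},{"wx":0,"wy":0,"wz":0,"tx":-215,"ty":-130,"tz":0,"claw":0.65},{"wx":0,"wy":0,"wz":0,"tx":-255,"ty":-150,"tz":0,"claw":0.65},{"wx":0,"wy":0,"wz":0,"tx":-275,"ty":-160,"tz":0,"claw":0.65},{"wx":0,"wy":0,"wz":0,"tx":-280,"ty":-162,"tz":0,"claw":0.65},{"wx":0,"wy":0,"wz":0,"tx":-280,"ty":-162,"tz":0,"claw":0.65}]'
python3 - <<'E'
from h import *
t=grab_frame("top");s=grab_frame("side")
a=cv2.resize(crop(t,180,110,350,260,4),(400,353));b=cv2.resize(crop(s,170,110,320,240,4),(400,347))
cv2.imwrite("pics/f.png",np.hstack([a,cv2.copyMakeBorder(b,0,6,0,0,cv2.BORDER_CONSTANT)]))
E
```

```text
clock: 16.5
tcp_pos: [0.6303, -0.0618, 0.2222]
tcp_rot: [[0.071, 0.997, 0.009], [0.997, -0.071, 0.0], [0.001, 0.009, -1.0]]
force: [-0.2, -0.3, -0.7]
finger_gap: 0.0554
grip_force: 0.0
clock: 17.5
tcp_pos: [0.4463, -0.3303, 0.2169]
tcp_rot: [[0.072, 0.997, 0.0], [0.997, -0.072, 0.0], [0.0, 0.0, -1.0]]
force: [0.4, 0.6, 0.8]
finger_gap: 0.0554
grip_force: 0.0
```

View pics/f.png

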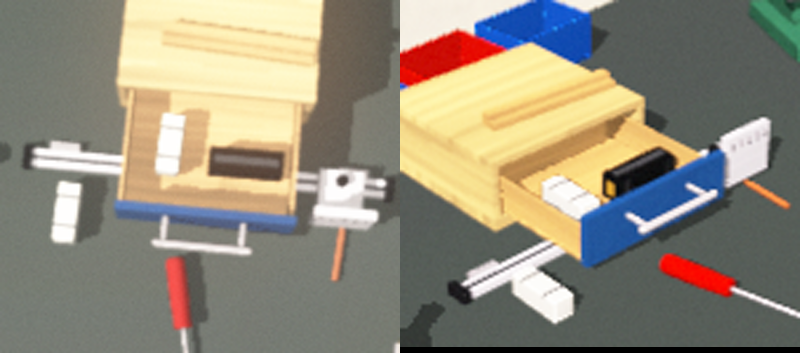

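The cartridge lies flat at (247,163) beside the spacer (170,142). The drawer front is at the same pixel row as when it reached its stop, the fence is clear, and the bystanders are unmoved. Handing in.

```bash
python3 -c "
from workcell import arm; print(arm.finish_job())"
```

```text
the job is handed in; nothing more can be done
None
```

The job is handed in at about 17.6 s of the 61 s. The fence is clear on the scribe side, the drawer is at its stop, and the cartridge lies flat in it beside the spacer. The last pictures show the fence, drawer, cartridge and spacer in place and no sign of a bystander moved, but the hand-in returned no verdict.

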